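# Measure the thickest rod in the taper gauge

### The job

Measure the thickest of the three upright steel rods in the taper gauge: stand it in the wide mouth of the slot and slide it along the slot, upright, until it wedges between the two bars. Leave it wedged there, then slide the gauge's pointer along until its brass needle is level with the middle of the rod.

Things in the scene. Friction and masses are not known exactly. Their poses are not given: they have to be found in the camera images.
- rod: The thickest of three plain bright steel rods standing upright on the table: a cylinder 30 mm in diameter and 70 mm high, about 0.4 kg (the other two are as high but 22 and 16 mm thick). Origin at the centre of its foot, z up its axis. In the gauge it stands on the 10 mm plate and wedges, touching both bars, with its axis at gauge x = 71 mm, y = 15 mm.
- gauge: Taper gauge fixed to the table: dark plate 230 x 176 x 10 mm with two steel bars, tops at z = 32 mm, forming a slot. Origin: table height, at the wide mouth, below the straight bar's inner face (y = 0); +x runs down the slot to its narrow end at 140 mm, +y across it. The slanted bar's inner face goes from y = 52 mm at x = 0 to y = 10 mm at the end. Bare plate from x = -75 mm to 0.
- pointer (a joint): Position of the gauge's sliding pointer along gauge +x, in m: 0 with the needle at the mouth (gauge x = 0), 0.14 at the narrow end; it starts near the mouth. Friction about 1.5 N; it stays where it is left.
- pointer_tip (a point): Tip of the pointer's brass needle, over the straight bar at gauge y = -6 mm, 35 mm above the table; axes as the gauge's. To move it, pinch (fingers closing along gauge x) or push the black tab 59 mm behind it (gauge y = -65 mm, same x): 12 mm thick along x, 24 mm wide, its top 51 mm above the table, on a carriage 28 mm square, 20 mm high.

How it is judged (in metres and radians):
On the way, in this order (a step that is already met when the one before it is completed fails the run):
1. the rod stands upright on the plate at the wide mouth: its axis between 75 mm before the mouth and 50 mm down the slot (x of rod in the frame of gauge between -0.075 and 0.05 m and y of rod in the frame of gauge between 0.002 and 0.05 m and z of rod in the frame of gauge between 0.004 and 0.016 m and angle between rod's own z axis and vertical below 0.17 rad), for 0.1 s.
2. the rod stands wedged, its axis within 12 mm of where both bars touch it (x of rod in the frame of gauge between 0.0591 and 0.0831 m and y of rod in the frame of gauge between 0.005 and 0.038 m and z of rod in the frame of gauge between 0.004 and 0.016 m and angle between rod's own z axis and vertical below 0.17 rad), for 0.2 s.
3. with the rod still wedged, the needle is level with its middle within 10 mm (all of step 2 and x of rod in the frame of pointer_tip between -0.01 and 0.01 m), for 0.2 s.
At the end, for the whole second after the job is handed in: The thickest rod stands on the gauge's plate, upright within about 10 degrees and at rest, wedged in the slot with its axis within 12 mm (along the slot) of the place where both bars touch it, and the resting pointer's needle is within 10 mm of the rod's axis along the slot (all of step 3 and linear speed of rod below 0.02 m/s and velocity of joint pointer between -0.01 and 0.01 m/s).
It also fails if it takes over 58 s, if anything falls off the work surface, if the arm or the gripper's body presses on something with over 40 N, if the wrist force passes 120 N, or if a joint passes its speed limit or range.

### The arm

A 7-joint arm with a two-finger parallel gripper is mounted at the origin on the work surface. World frame = base frame: x ahead of the robot, y to its left, z up, the work surface at z = 0. Lengths are in mm, angles in degrees, forces in N, time in s.
With the tool pointing down it reaches from about 400 to 900 mm from the base axis. Payload 5.5 kg.
Tool frame: the origin (TCP) lies on the centre line of the jaws, within the pads' length; the fingertips stand 14 mm ahead of it and the grasp point (between the pads) lies 5 mm behind it (robot.tip_extent is the distance from the TCP to the fingertips, in mm); z points along the fingers, y is the line along which they close (so a half turn about z gives the same grasp; the last joint's range is limited). The gripper opens to 92 mm and grips with 3 to 60 N. Pads are 19 mm wide; open, the fingers measure 130 mm over their backs; the gripper's body (75 mm by 190 mm) begins 47 mm behind the grasp point.
Start: joints at [-53.274, 28.699, -24.465, 88.831, 12.651, 65.22, -12.049], TCP at [239.733, 604.175, 240.729] pointing down, gripper open.
Joint ranges: [-164.97, 164.97], [-17.58, 116.51], [-87.97, 89.64], [11.32, 138.91], [-80.73, 260.73], [10.89, 115.49], [-147.41, 147.41]. Speed limits (degrees/s): [147.25, 147.25, 180, 180, 180, 180, 180].

### API

Orientations are given as a 3x3 rotation matrix whose columns are the frame's x, y, z axes.
In Python, from station import robot gives the robot as it stands.
- The arm moves only by the shell command python3 jog.py FILE [OPENING] [FORCE], which reads ROWS from the file FILE. ROWS is a JSON list of rows, 1 to 10 of them, each an object with the fields pos (a list: dx, dy, dz in mm), r (a list: a rotation vector rx, ry, rz in degrees); a field left out counts as zero; each row shifts and turns the commanded pose from where the row before left it, along the tool's axes as they then stand; what a row does not reach is not made up. A row lasts 1/10 s, in which the tool goes at most 50 mm and 8.59 degrees, less where a joint would pass 70% of its speed; a pose out of reach is approached as far as the arm can. OPENING is the opening from 0.0 (shut) to 1.0 (fully open), set as the command begins (- or left out keeps the last). The fingers move at their own pace and stop on an object; FORCE is the grip in N (left out, the last holds). Time passes only in rows, so rows that do not move let the fingers close. It prints the time, the measured TCP pose, the force, the opening and the grip force at its end. Input that does not fit is refused with a message, and nothing moves.
- robot.get_state(): the state, without advancing time (a new reading comes with each control period).
- robot.snapshot(name): name is "side" or "top"; returns a dict with "img" (480x640x3 uint8, blue, green, red), "K" (3x3 intrinsics, pixels), "origin" and "orientation" of the camera in the world. Camera axes: x right, y down, z forward; pixel columns grow to the right and rows downward; lengths in mm; the calibration is good to about 2 mm. A picture is of the moment at which its call begins. There is no depth.
- robot.job_done(): hands the job in; it is judged then, once.
The state is a dict: "clock": time; "joint_pos": joint angles; "joint_vel": joint speeds; "joint_torque": joint torques, N m; "tcp_pos": TCP position; "orientation": TCP orientation; "contact_force": force on the tool from outside, world axes, zero at the start; "ft_torque": the same for the moment, N m; "gripper_width": opening from 0.0 (shut) to 1.0 (fully open); "finger_force": force on a finger pad.
Only numpy, scipy, OpenCV 4.12 (cv2) and the standard library are available. Lean on these libraries where they do the work, as an engineer would, in place of code of your own. Each camera call takes 0.05 s, during which the arm holds its last target. There are 200 camera calls.

## Working session

There is one attempt and no reset: what is moved stays moved. The work goes in short steps, Python scripts to look and compute and a shell command to move; the robot and the scene stay as the last step left them, time stands still between calls to the robot, and variables do not carry over. Pictures are saved under pics/ and viewed, at most 10 in all, crops included, and the job is handed in when it is done.

```bash
ls; mkdir -p pics; python3 - <<'E'
from station import robot
import cv2,numpy as np
np.set_printoptions(precision=4,suppress=True)
for n in("side","top"):
    s=robot.snapshot(n); cv2.imwrite(f"pics/{n}0.png",s["img"]); print(n,s["K"],s["origin"],s["orientation"])
st=robot.get_state(); print(st["clock"],st["tcp_pos"],st["orientation"],robot.tip_extent)
E
```

```text
jog.py
pics
station.py
side [[495.4403   0.     326.6332]
 [  0.     495.4403 233.7027]
 [  0.       0.       1.    ]] [383.8444 285.7943 573.7549] [[-0.9591 -0.2226  0.1751]
 [-0.2829  0.7228 -0.6305]
 [ 0.0138 -0.6542 -0.7562]]
top [[594.4002   0.     322.3021]
 [  0.     594.4002 236.5751]
 [  0.       0.       1.    ]] [ 401.9522 -159.5678  793.6626] [[-0.0263 -0.9901  0.1377]
 [-0.9996  0.0274  0.0059]
 [-0.0096 -0.1375 -0.9905]]
0.1 [239.565  603.5987 239.7898] [[-0.9295  0.3688 -0.0007]
 [ 0.3688  0.9295 -0.0016]
 [ 0.0001 -0.0017 -1.    ]] 14.0
```

View pics/top0.png

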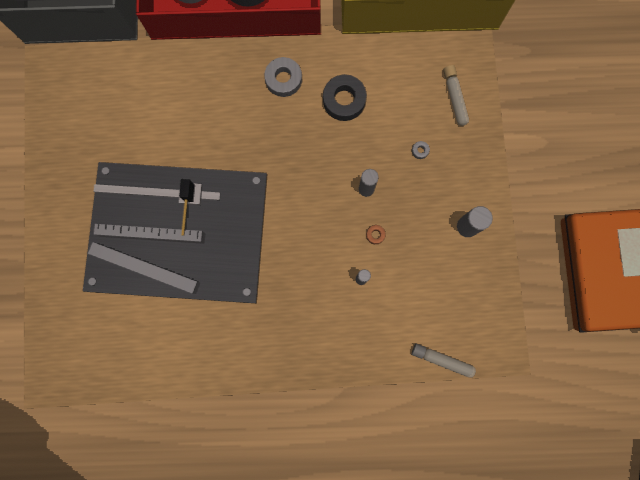

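View pics/side0.png

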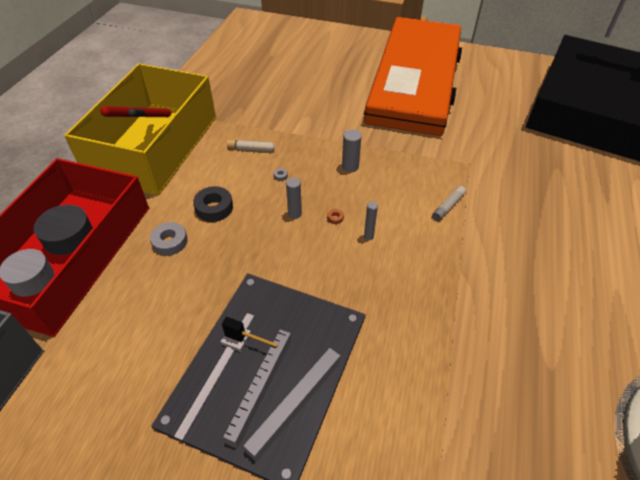

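The top view shows the gauge on the left: its mouth faces right at about (200,235)–(195,288), its slot runs left, and the tab is at (187,188). The thickest rod's top is at (479,217). In the side view that rod is at (351,150).

```bash
cat > h.py <<'E'
from station import robot
import cv2,numpy as np
np.set_printoptions(precision=2,suppress=True)
def ray(s,px,z):
    px=np.atleast_2d(np.array(px,float)); K=np.array(s["K"]);R=np.array(s["orientation"]);o=np.array(s["origin"])
    d=(R@np.linalg.inv(K)@np.c_[px,np.ones(len(px))].T).T
    return o+d*((z-o[2])/d[:,2])[:,None]
def big(mask,n=1):
    c,_=cv2.findContours(mask.astype(np.uint8),cv2.RETR_EXTERNAL,cv2.CHAIN_APPROX_NONE)
    return sorted(c,key=cv2.contourArea)[::-1][:n]
E
python3 - <<'E'
from h import *
s=robot.snapshot("top"); im=s["img"]; hsv=cv2.cvtColor(im,cv2.COLOR_BGR2HSV)
sub=np.zeros(im.shape[:2],bool); sub[150:320,70:285]=1
plate=sub&((hsv[...,1]<90))
c=big(cv2.morphologyEx(plate.astype(np.uint8),cv2.MORPH_CLOSE,np.ones((5,5))))[0]
r=cv2.minAreaRect(c); b=cv2.boxPoints(r); a=cv2.approxPolyDP(c,8,True)[:,0]
print("plate",r,a); W=ray(s,a,10); print(W[:,:2],np.linalg.norm(np.diff(np.r_[W,W[:1]],axis=0),axis=1))
br=sub&(hsv[...,2]>95)&(hsv[...,1]<60)
for c in big(br,4):
    a=cv2.boxPoints(cv2.minAreaRect(c)); print("bar",a.round(1).tolist(),ray(s,a,32)[:,:2].tolist())
sub[:]=0; sub[195:245,445:500]=1
g=cv2.resize(im[190:250,440:505],None,fx=6,fy=6,interpolation=cv2.INTER_CUBIC)
g2=cv2.resize(im[155:310,75:280],None,fx=2.0,fy=2.0,interpolation=cv2.INTER_CUBIC)
o=np.zeros((360,800,3),np.uint8); o[:360,:390]=g; o[:310,390:800]=g2; cv2.imwrite("pics/c1.png",o)
for lo in (95,110,120):
    c=big(sub&(hsv[...,1]<70)&(hsv[...,2]>lo))[0]; (cx,cy),rr=cv2.minEnclosingCircle(c); print("rodtop",lo,cx,cy,rr,cv2.contourArea(c),ray(s,(cx,cy),70))
E
```

```text
plate ((174.44842529296875, 231.75840759277344), (175.38377380371094, 130.85403442382812), 3.8916759490966797) [[ 98 163]
 [ 83 291]
 [255 302]
 [266 173]]
[[620.28 147.27]
 [447.16 162.67]
 [426.67 -64.3 ]
 [599.78 -81.06]] [173.81 227.9  173.91 229.25]
bar [[87.5999984741211, 253.10000610351562], [92.0999984741211, 241.39999389648438], [196.39999389648438, 281.20001220703125], [192.0, 293.0]] [[494.6927623284281, 149.09591103108798], [509.8362874832278, 143.69923701685664], [454.4770938906139, 7.928833242588496], [439.644401213013, 13.624299779664]]
bar [[93.5999984741211, 233.89999389648438], [94.30000305175781, 223.39999389648438], [201.3000030517578, 230.3000030517578], [200.60000610351562, 240.89999389648438]] [[519.5049057216823, 141.94187057773658], [533.4163619346962, 141.41610192349995], [520.3804702815373, 1.7872130261498853], [506.5480570164573, 2.65490415067336]]
bar [[93.5999984741211, 191.10000610351562], [94.0999984741211, 183.6999969482422], [179.1999969482422, 189.3000030517578], [178.6999969482422, 196.6999969482422]] [[576.3444970311574, 143.4818971075554], [586.3398016151755, 143.10222757707797], [575.627364554397, 30.938675109018845], [565.6781308632462, 31.513951483215322]]
bar [[188.8000030517578, 202.89999389648438], [194.1999969482422, 182.1999969482422], [221.3000030517578, 189.3000030517578], [215.8000030517578, 210.10000610351562]] [[557.0347879297324, 18.276409572908136], [584.5374998290577, 11.229332590774845], [573.9700572123174, -24.339884353991692], [546.5763332261776, -17.137465475910574]]
rodtop 95 480.5 217.5 11.85336971282959 395.0 [[ 520.87 -350.63   70.  ]]
rodtop 110 480.7382507324219 217.49664306640625 11.644431114196777 377.0 [[ 520.86 -350.92   70.  ]]
rodtop 120 480.7631530761719 217.88597106933594 11.443278312683105 356.5 [[ 520.38 -350.92   70.  ]]
```

View pics/c1.png

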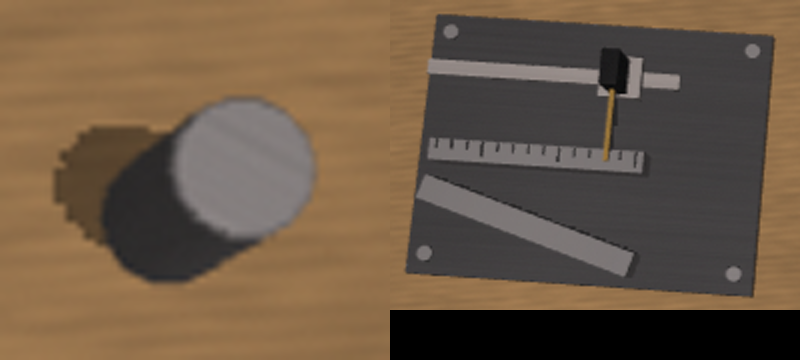

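```bash
cat >> h.py <<'E'
gx=np.array([.0897,.996]);gx/=np.linalg.norm(gx);gy=np.array([-gx[1],gx[0]]);O=np.array([506.8,2.8])
def G(p): d=np.array(p)[:2]-O; return np.array([d@gx,d@gy])
def st():
    s=robot.get_state(); R=np.array(s["orientation"]); return G(s["tcp_pos"]),s["tcp_pos"][2],R[:2,1],R[2,2],s["clock"]
E
python3 - <<'E'
from h import *
s=dict(robot.snapshot("top")); print("foot",ray(s,(468.3,225.8),0),G(ray(s,(480.7,217.8),70)[0]))
t=robot.snapshot("side"); hsv=cv2.cvtColor(t["img"],cv2.COLOR_BGR2HSV); m=np.zeros((480,640),bool); m[120:180,335:368]=1
c=big(m&(hsv[...,1]<80))[0]; x,y,w,h=cv2.boundingRect(c); print(x,y,w,h, ray(t,(x+w/2-.5,y+5),70), ray(t,(x+w/2-.5,y+h-4),0))
E
echo '[{"pos":[-45,-40,0],"r":[0,0,-8.25]},{"pos":[-45,-40,0],"r":[0,0,-8.25]},{"pos":[-45,-40,0]},{"pos":[-45,-40,0]},{"pos":[-45,-40,0]},{"pos":[-45,-40,0]},{"pos":[-45,-40,0]},{"pos":[-45,-40,0]}]' > mv.in && python3 jog.py mv.in 1.0
python3 -c "
from h import *
print(st())"
```

```text
foot [[ 521.5 -352.     0. ]] [-351.    -45.35]
342 130 19 42 [[ 522.68 -349.52   70.  ]] [[ 518.95 -349.34    0.  ]]
clock: 1.05
tcp_pos: [497.5, 298.3, 241.0]
orientation: [[-0.996, 0.09, 0.0], [0.09, 0.996, 0.0], [-0.0, 0.0, -1.0]]
contact_force: [-0.2, 1.2, 0.1]
gripper_width: 0.998
finger_force: 0.0
(array([293.43,  35.77]), np.float64(240.95115405642437), array([0.09, 1.  ]), np.float64(-0.9999998637169152), 1.05)
```

The two views agree on the rod at about (521,-350), so I'll go there.

```bash
echo '[{"pos":[-8,-45,0]},{"pos":[-8,-45,0]},{"pos":[-8,-45,0]},{"pos":[-8,-45,0]},{"pos":[-8,-45,0]},{"pos":[-8,-45,0]},{"pos":[-8,-45,0]},{"pos":[-8,-45,0]},{"pos":[-8,-45,0]},{"pos":[-8,-45,0]}]' > mv.in && python3 jog.py mv.in | head -2
python3 -c "
from h import *
print(st())"
```

```text
clock: 2.05
tcp_pos: [535.6, -157.2, 240.9]
(array([-156.79,  -42.99]), np.float64(240.90039491331214), array([0.09, 1.  ]), np.float64(-0.9999999133390207), 2.05)
```

```bash
echo '[{"pos":[-0.5,-38.8,0]},{"pos":[-0.5,-38.8,0]},{"pos":[-0.5,-38.8,0]},{"pos":[-0.5,-38.8,0]},{"pos":[-0.5,-38.8,0]},{},{"pos":[0,0,30]},{"pos":[0,0,40]},{"pos":[0,0,40]},{}]' > mv.in && python3 jog.py mv.in | head -4
python3 -c "
from h import *
print(st())"
```

```text
clock: 3.05
tcp_pos: [516.7, -345.7, 124.7]
orientation: [[-0.996, 0.089, -0.01], [0.089, 0.996, 0.007], [0.01, 0.006, -1.0]]
contact_force: [-1.9, 0.6, 0.4]
(array([-346.2 ,  -41.13]), np.float64(124.73533599748326), array([0.09, 1.  ]), np.float64(-0.9999305292876851), 3.05)
```

```bash
echo '[{},{}]' > mv.in && python3 jog.py mv.in | head -3
python3 -c "
from h import *
print(st())"
```

```text
clock: 3.25
tcp_pos: [522.4, -349.6, 133.2]
orientation: [[-0.996, 0.089, 0.003], [0.089, 0.996, -0.002], [-0.003, -0.002, -1.0]]
(array([-349.59,  -47.13]), np.float64(133.1744834936096), array([0.09, 1.  ]), np.float64(-0.9999929804399383), 3.25)
```

```bash
echo '[{"pos":[0.7,-0.5,20]},{"pos":[0.7,-0.5,20]},{"pos":[0,0,20]},{"pos":[0,0,15]},{"pos":[0,0,10]},{},{},{}]' > mv.in && python3 jog.py mv.in
python3 - <<'E'
from h import *
print(st())
a=robot.snapshot("side")["img"]; b=robot.snapshot("top")["img"]
cv2.imwrite("pics/c2.png",np.hstack([cv2.resize(a[60:240,230:460],(400,313)),cv2.resize(b[130:310,370:600],(400,313))]))
E
```

```text
clock: 4.05
tcp_pos: [520.1, -350.2, 46.8]
orientation: [[-0.996, 0.09, 0.002], [0.09, 0.996, -0.001], [-0.002, -0.001, -1.0]]
contact_force: [-0.8, 1.1, 0.7]
gripper_width: 1.002
finger_force: 0.0
(array([-350.43,  -44.9 ]), np.float64(46.838762383850714), array([0.09, 1.  ]), np.float64(-0.9999982226328785), 4.05)
```

View pics/c2.png

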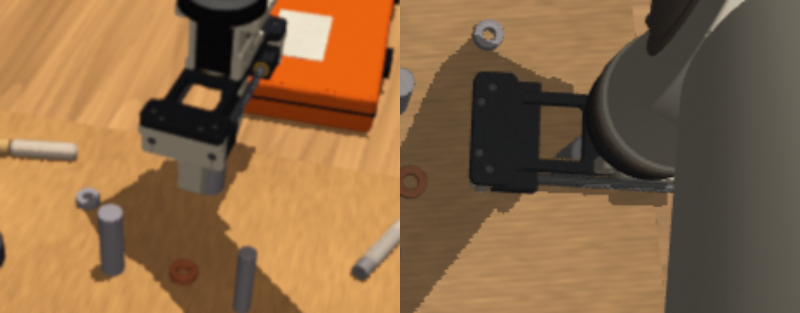

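The side crop shows the rod at (205,175), standing between the open fingers. I'll close and lift.

```bash
echo '[{},{},{},{},{},{},{},{}]' > mv.in && python3 jog.py mv.in 0 35 | tail -3
echo '[{"pos":[0,0,-10]},{"pos":[0,0,-20]},{"pos":[0,0,-20]},{"pos":[0,0,-15]},{},{}]' > mv.in && python3 jog.py mv.in
python3 -c "
from h import *
print(st())"
```

```text
contact_force: [0.2, 0.1, 0.4]
gripper_width: 0.354
finger_force: 0.0
clock: 5.55
tcp_pos: [519.1, -349.6, 110.7]
orientation: [[-0.996, 0.09, -0.0], [0.09, 0.996, -0.0], [0.0, -0.0, -1.0]]
contact_force: [-1.1, 0.5, -3.9]
gripper_width: 0.307
finger_force: 35.0
(array([-349.92,  -43.84]), np.float64(110.66083046320085), array([0.09, 1.  ]), np.float64(-0.999999999271155), 5.55)
```

```bash
echo '[{"pos":[0,10,-20]},{"pos":[7,35,-10]},{"pos":[7,35,0]},{"pos":[7,35,0]},{"pos":[7,35,0]},{"pos":[7,35,0]},{"pos":[7,35,0]},{"pos":[7,35,0]},{"pos":[7,35,0]},{"pos":[7,20,0]}]' > mv.in && python3 jog.py mv.in >/dev/null
echo '[{},{},{}]' > mv.in && python3 jog.py mv.in
python3 - <<'E'
from h import *
print(st())
a=robot.snapshot("side")["img"]
cv2.imwrite("pics/c3.png",cv2.resize(a[120:480,120:440],(533,600)))
E
```

```text
clock: 6.85
tcp_pos: [484.0, -36.5, 140.2]
orientation: [[-0.996, 0.091, -0.001], [0.091, 0.996, -0.0], [0.001, -0.001, -1.0]]
contact_force: [-0.2, -0.8, -3.6]
gripper_width: 0.306
finger_force: 35.0
(array([-41.19,  19.14]), np.float64(140.20224077245328), array([0.09, 1.  ]), np.float64(-0.9999994644504241), 6.85)
```

View pics/c3.png

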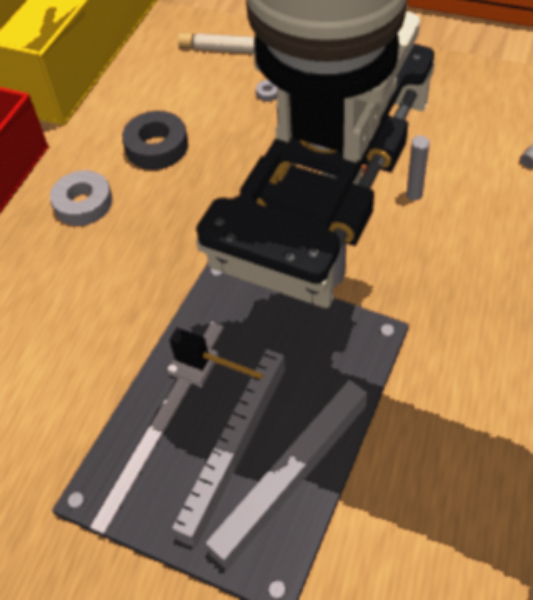

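The rod is hidden behind the jaw at about (270,280), but the -3.6 N wrist force shows it is held. I'll lower it over the bare plate and watch the force.

```bash
echo '[{"pos":[0,0,15]},{"pos":[0,0,20]},{"pos":[0,0,18]},{"pos":[0,0,10]},{},{},{}]' > mv.in && python3 jog.py mv.in | sed -n '2p;4p'
python3 - <<'E'
from h import *
print(st())
for n in("side","top"):
    cv2.imwrite(f"pics/{n}4.png",robot.snapshot(n)["img"])
a=cv2.imread("pics/side4.png");b=cv2.imread("pics/top4.png")
cv2.imwrite("pics/c4.png",np.hstack([cv2.resize(a[200:440,180:400],(400,436)),cv2.resize(b[130:348,130:330],(400,436))]))
E
```

```text
tcp_pos: [485.1, -35.6, 78.5]
contact_force: [0.1, -0.4, -4.2]
(array([-40.17,  18.12]), np.float64(78.52071248126605), array([0.09, 1.  ]), np.float64(-0.9999987515593943), 7.6)
```

View pics/c4.png

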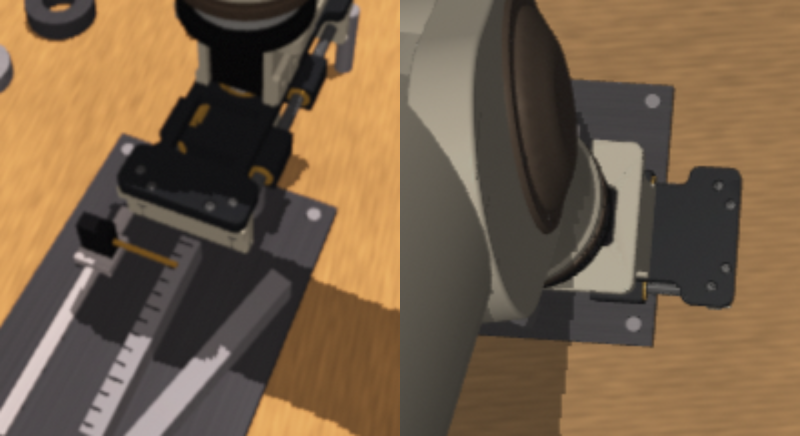

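The jaw body hides the rod in both views, and the jaws are over the bare plate. I'll step down until contact.

```bash
echo '[{"pos":[0,0,5]},{"pos":[0,0,5]},{"pos":[0,0,2]},{},{}]' > mv.in && python3 jog.py mv.in | sed -n '2p;4p'
echo '[{"pos":[0,0,3]},{},{}]' > mv.in && python3 jog.py mv.in | sed -n '2p;4p'
echo '[{"pos":[0,0,3]},{},{}]' > mv.in && python3 jog.py mv.in | sed -n '2p;4p'
```

```text
tcp_pos: [484.2, -35.3, 65.5]
contact_force: [-0.9, 0.4, -3.7]
tcp_pos: [484.2, -35.3, 62.6]
contact_force: [-0.1, -0.1, -4.2]
tcp_pos: [484.2, -35.3, 59.6]
contact_force: [0.0, -0.7, -3.2]
```

```bash
echo '[{"pos":[0,0,1.5]},{},{}]' > mv.in && python3 jog.py mv.in | sed -n '2p;4p'
echo '[{"pos":[0,0,1]},{},{}]' > mv.in && python3 jog.py mv.in | sed -n '2p;4p'
```

```text
tcp_pos: [484.3, -35.3, 58.2]
contact_force: [-0.6, -0.4, -3.2]
tcp_pos: [484.5, -35.4, 58.0]
contact_force: [-2.4, 0.0, 6.7]
```

The rod touched down on the plate at TCP z = 58. I'll ease the load and slide it down the slot.

```bash
echo '[{"pos":[0,0,-0.6]},{"pos":[0,5,0]},{"pos":[0,10,0]},{"pos":[0,15,0]},{"pos":[-0.5,15,0]},{"pos":[-0.5,15,0]},{"pos":[0,15,0]},{"pos":[0,10,0]},{},{}]' > mv.in && python3 jog.py mv.in - 25
python3 -c "
from h import *
print(st())"
```

```text
clock: 10.4
tcp_pos: [493.5, 51.3, 58.1]
orientation: [[-0.996, 0.088, 0.001], [0.088, 0.996, 0.002], [-0.001, 0.002, -1.0]]
contact_force: [0.8, 4.3, 1.6]
gripper_width: 0.313
finger_force: 25.0
(array([47.14, 17.62]), np.float64(58.07434236687393), array([0.09, 1.  ]), np.float64(-0.9999969204760595), 10.4)
```

```bash
echo '[{"pos":[-0.5,4,0]},{"pos":[-0.5,4,0]},{"pos":[0,4,0]},{},{}]' > mv.in && python3 jog.py mv.in | sed -n '2p;4p'
echo '[{"pos":[-0.5,3,0]},{"pos":[0,2,0]},{},{}]' > mv.in && python3 jog.py mv.in | sed -n '2p;4p'
echo '[{"pos":[-0.3,2,0]},{"pos":[0,1,0]},{},{}]' > mv.in && python3 jog.py mv.in | sed -n '2p;4p'
python3 -c "
from h import *
print(st())"
```

```text
tcp_pos: [494.2, 56.6, 58.1]
contact_force: [-2.2, -8.2, 9.3]
tcp_pos: [494.7, 60.0, 58.1]
contact_force: [-3.6, -10.7, 13.0]
tcp_pos: [494.9, 62.2, 58.1]
contact_force: [-5.7, -14.2, 13.2]
(array([58.05, 17.19]), np.float64(58.08583984408797), array([0.1, 1. ]), np.float64(-0.9999663296664344), 11.7)
```

```bash
echo '[{"pos":[0,0,-1]},{"pos":[0,0,-1]},{},{}]' > mv.in && python3 jog.py mv.in|sed -n '2,5p'
echo '[{"pos":[0.5,2,0]},{"pos":[0.5,2,0]},{},{}]' > mv.in && python3 jog.py mv.in | sed -n '2,5p'
python3 - <<'E'
from h import *
print(st())
a=robot.snapshot("side")["img"];b=robot.snapshot("top")["img"]
cv2.imwrite("pics/c5.png",np.hstack([cv2.resize(a[220:460,150:370],(400,436)),cv2.resize(b[130:348,70:270],(400,436))]))
E
```

```text
tcp_pos: [495.5, 69.0, 59.2]
orientation: [[-0.996, 0.089, -0.002], [0.089, 0.996, -0.0], [0.002, -0.0, -1.0]]
contact_force: [-1.3, -1.0, -4.3]
gripper_width: 0.313
tcp_pos: [495.8, 73.9, 59.8]
orientation: [[-0.996, 0.089, 0.0], [0.089, 0.996, 0.001], [0.0, 0.001, -1.0]]
contact_force: [-1.2, 1.4, -3.7]
gripper_width: 0.307
(array([69.84, 17.31]), np.float64(59.79818203145396), array([0.09, 1.  ]), np.float64(-0.9999997690566669), 12.5)
```

View pics/c5.png

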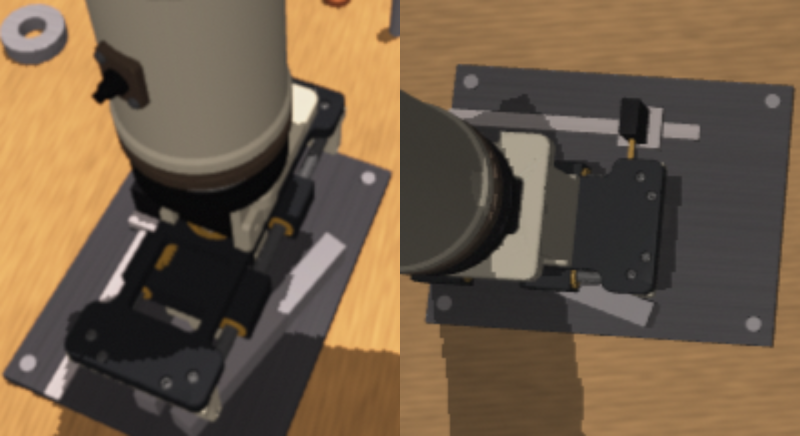

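It was plate friction; the rod now hangs about 1.5 mm above the plate, and the crops show the jaws over the slot with the tab clear of them. I'll push on to the wedge, then lower.

```bash
echo '[{"pos":[0,2,0.7]},{},{}]' > mv.in && python3 jog.py mv.in|sed -n '2p;4p'
echo '[{"pos":[0,2,0.5]},{},{}]' > mv.in && python3 jog.py mv.in|sed -n '2p;4p'
python3 -c "
from h import *
print(st())"
```

```text
tcp_pos: [496.0, 75.0, 59.0]
contact_force: [-1.5, 0.1, -4.0]
tcp_pos: [496.2, 77.0, 58.5]
contact_force: [-1.6, 0.5, -4.8]
(array([72.99, 17.26]), np.float64(58.52503561703682), array([0.09, 1.  ]), np.float64(-0.9999999844244482), 13.2)
```

```bash
echo '[{"pos":[0,2,0]},{},{}]' > mv.in && python3 jog.py mv.in|sed -n '2p;4p'
echo '[{"pos":[0,2,0.3]},{},{}]' > mv.in && python3 jog.py mv.in|sed -n '2p;4p'
python3 -c "
from h import *
print(st())"
```

```text
tcp_pos: [496.4, 79.2, 58.6]
contact_force: [-1.3, -1.0, -3.8]
tcp_pos: [496.5, 79.7, 58.4]
contact_force: [-2.1, -5.4, -1.1]
(array([75.69, 17.16]), np.float64(58.36151843892729), array([0.09, 1.  ]), np.float64(-0.9999988218903458), 13.8)
```

```bash
echo '[{"pos":[0,0,0.3]},{},{}]' > mv.in && python3 jog.py mv.in|sed -n '2p;4p'
echo '[{},{},{},{},{},{},{},{}]' > mv.in && python3 jog.py mv.in 1.0|sed -n '2p;4,5p'
echo '[{"pos":[0,0,-15]},{"pos":[0,0,-20]},{"pos":[0,0,-30]},{"pos":[-35,0,-30]},{"pos":[-45,0,0]},{"pos":[-45,0,0]},{"pos":[-45,-20,0]},{"pos":[-45,-20,0]},{},{}]' > mv.in && python3 jog.py mv.in|sed -n '1,2p;4p'
python3 - <<'E'
from h import *
print(st())
a=robot.snapshot("side")["img"];b=robot.snapshot("top")["img"]
cv2.imwrite("pics/side6.png",a);cv2.imwrite("pics/top6.png",b)
cv2.imwrite("pics/c6.png",np.hstack([cv2.resize(a[240:480,150:370],(400,436)),cv2.resize(b[130:348,70:270],(400,436))]))
E
```

```text
tcp_pos: [496.5, 79.8, 58.3]
contact_force: [-2.6, -3.6, 1.8]
tcp_pos: [496.6, 81.0, 58.0]
contact_force: [-0.5, 0.1, -1.0]
gripper_width: 0.959
clock: 15.9
tcp_pos: [707.1, 20.5, 151.6]
contact_force: [-0.3, 1.1, -0.6]
(array([  35.6 , -197.95]), np.float64(151.60450096216485), array([0.09, 1.  ]), np.float64(-0.9999985073648208), 15.9)
```

View pics/c6.png

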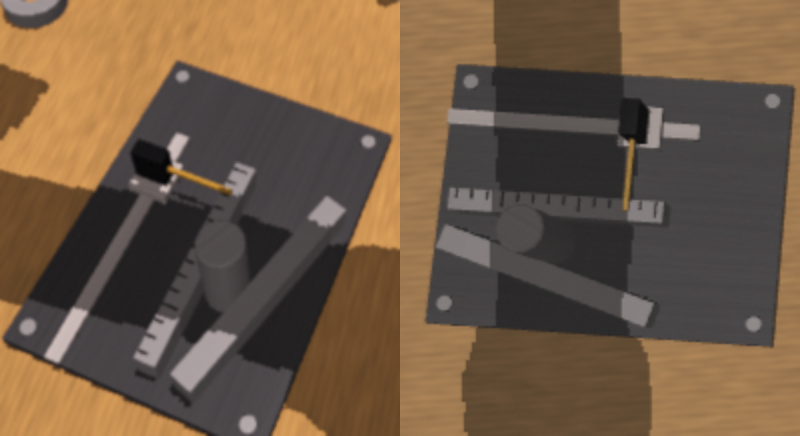

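The rod stands upright in the slot, its top at about (129.5,244) in the top image and (272,373) in the side image. The needle tip is at about (183,234) in the top image.

```bash
python3 - <<'E'
from h import *
s=robot.snapshot("top");t=robot.snapshot("side")
for z in (80,): print("rod",G(ray(s,(129.5,244),z)[0]),G(ray(t,(272.1,373.2),z)[0]))
for n,S,roi in(("top",s,(190,245,170,200)),("side",t,(310,355,235,290))):
    h=cv2.cvtColor(S["img"],cv2.COLOR_BGR2HSV); m=np.zeros((480,640),bool); m[roi[0]:roi[1],roi[2]:roi[3]]=1
    c=big(m&(h[...,1]>110)&(h[...,0]>8)&(h[...,0]<30)&(h[...,2]>60))[0][:,0]
    tip=c[np.argmax(c[:,1])] ; base=c[np.argmin(c[:,1])]
    print(n,tip,base,G(ray(S,tip,35)[0]),G(ray(S,base,35)[0]))
    # tab: near-black
    r2=(170,210,170,205) if n=="top" else (305,350,215,250)
    m[:]=0; m[r2[0]:r2[1],r2[2]:r2[3]]=1
    c=big(m&(h[...,2]<28))[0]; b=cv2.boundingRect(c);print("tab",b,G(ray(S,(b[0]+b[2]/2,b[1]+b[3]/2),40)[0]))
E
```

```text
rod [75.05 15.05] [74.4  15.41]
top [181 234] [185 199] [25.34 -6.79] [ 24.55 -52.99]
tab (181, 181, 13, 21) [ 20.96 -62.12]
side [275 347] [242 331] [25.04 -7.95] [ 20.59 -54.74]
tab (223, 318, 21, 23) [ 24.95 -63.4 ]
```

```bash
echo '[{"pos":[35,-4,0]},{"pos":[40,-4,0]},{"pos":[35,-3,0]},{"pos":[23,0,0]},{},{"pos":[0,0,20]},{"pos":[0,0,25]},{"pos":[0,0,15]},{},{}]' > mv.in && python3 jog.py mv.in 1.0|sed -n '1,2p;4p'
python3 -c "
from h import *
print(st())"
```

```text
clock: 17.1
tcp_pos: [574.0, 23.2, 93.3]
contact_force: [0.8, 0.4, 0.3]
(array([ 26.38, -65.06]), np.float64(93.25335775454948), array([0.09, 1.  ]), np.float64(-0.9999999881215975), 17.1)
```

```bash
echo '[{"pos":[0,-1.5,15]},{"pos":[0,0,15]},{"pos":[0,0,10]},{"pos":[0,0,5]},{},{},{}]' > mv.in && python3 jog.py mv.in |sed -n '1,2p;4p'
echo '[{},{},{},{},{},{},{},{},{},{}]' > mv.in && python3 jog.py mv.in 0 20
python3 -c "
from h import *
print(st())"
```

```text
clock: 17.8
tcp_pos: [574.0, 21.5, 48.5]
contact_force: [0.6, 0.3, 0.2]
clock: 18.8
tcp_pos: [573.6, 21.4, 48.0]
orientation: [[-0.996, 0.09, 0.0], [0.09, 0.996, 0.0], [-0.0, 0.0, -1.0]]
contact_force: [-0.5, 0.1, -0.2]
gripper_width: 0.18
finger_force: 0.0
(array([ 24.54, -64.84]), np.float64(48.022286883849695), array([0.09, 1.  ]), np.float64(-0.9999999948052879), 18.8)
```

```bash
echo '[{},{},{},{},{}]' > mv.in && python3 jog.py mv.in |tail -3
echo '[{"pos":[0,8,0]},{"pos":[0,10,0]},{"pos":[0,10,0]},{"pos":[0,10,0]},{"pos":[0,8,0]},{"pos":[0,4,0]},{},{},{}]' > mv.in && python3 jog.py mv.in 
python3 -c "
from h import *
print(st())"
```

```text
contact_force: [0.5, -0.0, 0.1]
gripper_width: 0.126
finger_force: 20.0
clock: 20.2
tcp_pos: [578.3, 71.5, 48.0]
orientation: [[-0.996, 0.09, 0.001], [0.09, 0.996, 0.001], [-0.001, 0.001, -1.0]]
contact_force: [2.8, 1.6, -2.7]
gripper_width: 0.129
finger_force: 20.0
(array([ 74.88, -65.05]), np.float64(48.042846202934946), array([0.09, 1.  ]), np.float64(-0.9999996458823617), 20.2)
```

The pinch is at gauge x = 74.9, level with the rod. I'll release, retreat and check.

```bash
echo '[{},{},{},{},{},{},{},{}]' > mv.in && python3 jog.py mv.in 1.0 |tail -2
echo '[{"pos":[0,0,-15]},{"pos":[0,0,-25]},{"pos":[0,0,-30]},{"pos":[-30,0,-30]},{"pos":[-40,-20,0]},{"pos":[-40,-30,0]},{"pos":[-30,-30,0]},{},{}]' > mv.in && python3 jog.py mv.in|sed -n '1,2p'
python3 - <<'E'
from h import *
s=robot.snapshot("top");t=robot.snapshot("side");a,b=t["img"],s["img"]
cv2.imwrite("pics/c7.png",np.hstack([cv2.resize(a[240:480,150:370],(400,436)),cv2.resize(b[130:348,70:270],(400,436))]))
E
```

```text
gripper_width: 0.774
finger_force: 0.0
clock: 21.9
tcp_pos: [710.5, -22.8, 148.4]
```

View pics/c7.png

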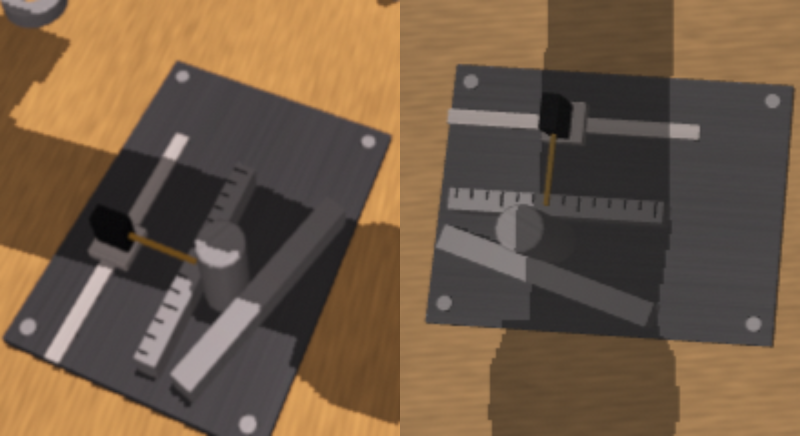

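The rod is unchanged, its top at about (519,228) in the right crop. The needle tip is at about (546,203) in the right crop and (195,261) in the left.

```bash
python3 - <<'E'
from h import *
s=robot.snapshot("top");t=robot.snapshot("side")
print("tip",G(ray(s,(143,231.7),35)[0]),G(ray(t,(257.3,383.7),35)[0]),"rod",G(ray(s,(129.5,244),80)[0]))
E
```

```text
tip [74.82 -6.72] [74.24 -6.73] rod [75.05 15.05]
```

```bash
python3 -c "
from station import robot
print(robot.job_done())"
```

```text
the job is handed in; nothing more can be done
None
```

I handed the job in at about 22 s with the 30 mm rod wedged upright in the slot at gauge x ≈ 75 mm (nominal 71, limit 83) and the needle within about 1 mm of its middle; no verdict came back.

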